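Probe two bushes with a gauge pin and mark the through one

ROBOT

A 6-joint arm with a two-finger parallel gripper is mounted at the origin on a cart in front of the work surface, level with it; the furniture and walls round the work are solid. World frame = base frame: x ahead of the robot, y to its left, z up, the work surface at z = 0. Lengths are in mm, angles in degrees, forces in N, time in s.
With the tool pointing down it reaches from about 350 to 850 mm from the base axis. Payload 8.1 kg.
Tool frame: the origin (TCP) lies midway between the tips of the shut fingers; the grasp point (between the pads) lies 19 mm behind it; z points along the fingers, y is the line along which they close (so a half turn about z gives the same grasp; the last joint's range is limited). The gripper opens to 85 mm and grips with 20 to 120 N. Pads are 22 mm wide; open, the fingers measure 114 mm over their backs; the gripper's body (76 mm by 85 mm) begins 54 mm behind the grasp point. The pads swing forward as they close: fully open they stand 13 mm farther back than shut.
Start: joints at [-80.122, 7.471, 85.268, -0, 87.261, -4.893], TCP at [152.993, -580.171, 231.292] pointing down, gripper open.
Joint ranges: [-169.43, 169.43], [-51.17, 129.36], [1.28, 143.12], [-76.62, 256.62], [0, 156.53], [-152.29, 152.29]. Speed limits (degrees/s): [136.94, 136.94, 159.86, 180, 180, 180].

INTERFACE

Orientations are given as [roll, pitch, yaw] about the fixed x, y, z axes, in that order (R = Rz(yaw) Ry(pitch) Rx(roll)).
In Python, from bench import r gives the robot as it stands. The module is installed in compiled form; this text tells all that it offers.
- The arm moves only by the tool jog_arm, never from a script. Its argument "rows" is a list of rows, each a list of 2 entries, a list of its own where there are three numbers: the shift along the tool's x, y, z in mm, then the turn, a rotation vector about the tool's x, y, z in rad. A call has 1 to 10 rows; each row is the pose to reach, as a shift and turn from the pose commanded when the call began, along the tool's axes at that moment; what a row does not reach only later rows make up. A row lasts 1/10 s, in which the tool goes at most 50 mm and 8.59 degrees, less where a joint would pass 70% of its speed; a pose out of reach is approached as far as the arm can. A call with a gripper value outside its range is refused whole. "grip" is the finger opening in mm, from 0 to 85.4, set as the call begins (left out, the last holds). The fingers move at their own pace and stop on an object; "force" is the grip in N (left out, the last holds). Time passes only in rows, so rows that repeat a pose let the fingers close. It gives the time, the measured TCP pose, the force, the opening and the grip force at its end, in the units of the state.
- r.sense(): the state, without advancing time (a new reading comes with each control period).
- r.snapshot(name): name is "side" or "top" or "wrist"; returns (picture, depth): 384x512x3 uint8, blue, green, red; 384x512 float32, mm along the optical axis (not along the pixel's ray), 0 where there is no reading.
- r.camera_params(name): a dict with "fx", "fy", "cx", "cy" (pixels), "pose" (4x4, takes a point from camera to world coordinates); the wrist camera has in their place "tool_from_camera" (4x4, takes a point from camera to tool coordinates, whose origin is the TCP and whose axes are the flange's). Camera axes: x right, y down, z forward; pixel columns grow to the right and rows downward; lengths in mm; the calibration is good to about 2 mm. A picture is of the moment at which its call begins: read the wrist's pose just before it. camera_params takes no time and is no camera call.
- r.hand_in(): hands the job in; it is judged then, once.
The state is a dict: "time": time; "joint_pos": joint angles; "qd": joint speeds; "joint_efforts": joint torques, N m; "tool_pos": TCP position; "tcp_rot": TCP orientation; "ft_force": force on the tool from outside, world axes, zero at the start; "wrist_torque": the same for the moment, N m; "finger_gap": finger opening in mm; "grip_force": force on a finger pad.
Only numpy, scipy, OpenCV 4.12 (cv2) and the standard library are available. Lean on these libraries where they do the work, as an engineer would, in place of code of your own. Each camera call takes 0.05 s, during which the arm holds its last target. There are 200 camera calls.

TASK

One of the two steel bushes in the aluminium block on the bench is bored right through, the other is blind. Take the gauge pin from its wooden stand and probe the bores to the bottom: first the bush next to the block's low mounting lug, then the other one. Leave the pin standing, fully home on its collar, in the bush that turns out to be bored through.

Things in the scene. Friction and masses are not known exactly. Their poses are not given: they have to be found in the camera images.
- pin_grip (a point): Centre of the dark round grip (24 mm across, 42 mm long) of the loose, upright steel gauge pin, 0.14 kg. Below the grip are a collar (40 mm across, 5 mm thick) and a shank (10 mm across, 46 mm long, coned tip). The point lies on the pin's axis, 21 mm below its top, 26 mm above the collar's underside, 72 mm above the tip. z points up the pin, from tip to grip
- pin_tip (a point): Lower end of the gauge pin's shank, on its axis; z points up the pin. At the start the collar rests on a fixed round wooden stand, 50 mm tall, foot 68 mm across, with the 46 mm long shank in the stand's 16 mm bore and the tip 4 mm above the table; the pin lifts straight up out of it
- bore_1 (a point): Centre of the top rim of the bush next to the lug. Two look-alike upright steel bushes (rim 42 mm across, 49 mm above the table, bore 24 mm) sit 64 mm apart in a fixed aluminium block 124 x 64 x 45 mm; a low lug (28 mm long, 14 mm tall, with a screw) stands out at one end. x is level and points from bore_2 to bore_1 and on to the lug, z is up
- bore_2 (a point): Centre of the top rim of the bush away from the lug, same size and axes as bore_1. One of the two bushes, not always the same, is open to the table: there the pin sinks until its collar rests on the rim, tip 3 mm above the table. The other has a solid floor 20 mm below its rim, which stops the tip 29 mm above the table
Things that resemble listed ones, but are neither listed nor needed, are in the scene too. Leave any blue look-alike of the part that bears bore_1 alone. Leave any orange look-alike of the part that bears pin_grip alone.

How it is judged (in metres and radians):
On the way, in this order (a step that is already met when the one before it is completed fails the run):
1. the pin's tip is at least 15 mm down the bore of the bush next to the lug (horizontal distance between pin_tip and bore_1 below 0.012 m and height (world z) of pin_tip below 0.034 m), for 0.1 s.
2. then the pin's tip is at least 15 mm down the bore of the other bush (horizontal distance between pin_tip and bore_2 below 0.012 m and height (world z) of pin_tip below 0.034 m), for 0.1 s.
At the end, for the whole second after the job is handed in: The pin stands at rest and released in the bush that is bored through: its tip within 12 mm of that bore's centre line and less than 12 mm above the table (collar within 9 mm of the rim), its axis within 10 degrees of upright ((horizontal distance between pin_tip and bore_1 below 0.012 m or horizontal distance between pin_tip and bore_2 below 0.012 m) and height (world z) of pin_tip below 0.012 m and angle between pin_tip's own z axis and vertical below 0.17 rad); the robot touches nothing.
It also fails if it takes over 54 s, if anything falls off the work surface, if the arm or the gripper's body presses on something with over 40 N, if the wrist force passes 120 N, or if a joint passes its speed limit or range.

## Working session

There is one attempt and no reset: what is moved stays moved. The work goes in short steps, Python scripts to look and compute and a tool call to move; the robot and the scene stay as the last step left them, time stands still between calls to the robot, and variables do not carry over. Pictures are saved under pics/ and viewed, at most 10 in all, crops included, and the job is handed in when it is done.

Besides the shell and the picture viewer there is one more tool, called as name([rows], argument=value, ...), one row to a line, values as JSON. jog_arm: Moves the arm, as the interface text tells. Its arguments: {"type":"object","properties":{"rows":{"type":"array"},"grip":{"type":"number"},"force":{"type":"number"}},"required":["rows"]}

```bash
mkdir -p pics; python3 - <<'E'
from bench import r
import cv2,numpy as np
s=r.sense();print(s['tool_pos'],s['tcp_rot'],s['time'])
ims=[]
for n in ['top','side']:
    p,d=r.snapshot(n);np.savez(n+'.npz',p=p,d=d,**{k:v for k,v in r.camera_params(n).items()});cv2.imwrite(f'pics/{n}.png',p);
    c=r.camera_params(n);print(n,c['fx'],c['cx'],c['cy'],np.round(c['pose'],3).tolist())
E
```

```text
[ 152.90545546 -579.61260668  230.23520535] [-1.79894115e+02 -8.86925556e-03  1.47715582e+01] 0.0
top 381.4849157128869 256.3042946787648 191.55663476362315 [[-0.006, -0.984, 0.177, 388.955], [-1.0, 0.003, -0.019, -21.758], [0.018, -0.177, -0.984, 902.518], [0.0, 0.0, 0.0, 1.0]]
side 402.47368455322726 256.29926907336085 192.1102031044856 [[-0.874, -0.291, 0.388, 207.997], [-0.485, 0.524, -0.7, 560.363], [0.0, -0.801, -0.599, 596.751], [0.0, 0.0, 0.0, 1.0]]
```

View pics/top.png

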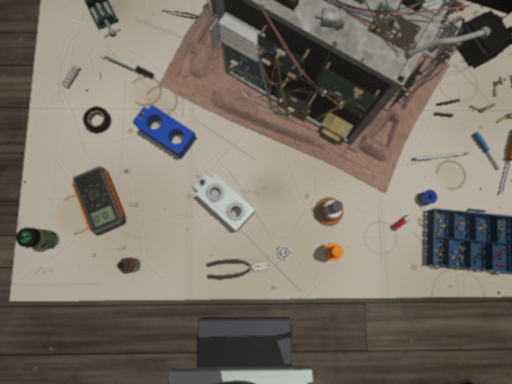

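View pics/side.png

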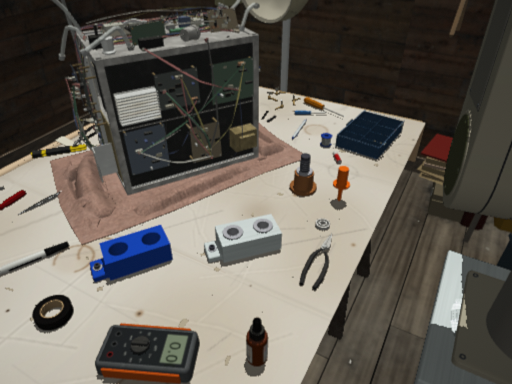

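The top view shows the bare aluminium block at about (224,202). Its lug is at the upper left (199,184), so bore_1 is near (213,190) and bore_2 near (236,211). The blue block at (165,132) is a look-alike. The pin on its wooden stand is at (330,210), and the orange thing at (333,252) is a look-alike. The side view agrees: the block is at (245,240) with its lug at (211,250), and the dark-gripped pin is at (304,170). Next I'll enlarge to confirm.

```bash
cat > h.py <<'E'
import numpy as np,cv2
def load(n): return np.load(n+'.npz')
def ray(c,u,v,z):
    P=c['pose'];d=P[:3,:3]@np.array([(u-c['cx'])/c['fx'],(v-c['cy'])/c['fy'],1]);o=P[:3,3]
    return o+d*(z-o[2])/d[2]
def proj(c,X):
    P=c['pose'];q=P[:3,:3].T@(np.array(X)-P[:3,3]);return c['fx']*q[0]/q[2]+c['cx'],c['fy']*q[1]/q[2]+c['cy']
def pts(c):
    d=c['d'];v,u=np.indices(d.shape);q=np.stack([(u-c['cx'])/c['fx']*d,(v-c['cy'])/c['fy']*d,d],-1)
    return q@c['pose'][:3,:3].T+c['pose'][:3,3]
E
python3 - <<'E'
from h import *
t=load('top');s=load('side')
a=cv2.resize(t['p'][165:270,185:355],None,fx=4,fy=4,interpolation=2)
b=cv2.resize(s['p'][140:275,195:365],None,fx=4,fy=4,interpolation=2)
cv2.imwrite('pics/c1.png',a);cv2.imwrite('pics/c2.png',b)
for n,c,bs,pg in(('top',t,(180,165,265,240),(310,185,350,230)),('side',s,(200,205,290,270),(285,145,322,200))):
    W=pts(c)
    for nm,(x0,y0,x1,y1) in(('block',bs),('pin',pg)):
        w=W[y0:y1,x0:x1].reshape(-1,3)
        for lo,hi in((40,54),(54,68),(80,92),(92,110)):
            m=w[(w[:,2]>lo)&(w[:,2]<hi)]
            if len(m)>4: print(n,nm,lo,len(m),m.mean(0).round(1),m.min(0).round(),m.max(0).round())
E
```

```text
top block 40 1372 [519.2  32.1  46.4] [455. -33.  40.] [584.  99.  54.]
top pin 40 121 [ 497.8 -202.9   50. ] [ 478. -232.   40.] [ 524. -187.   54.]
top pin 54 105 [ 498.4 -205.4   56.5] [ 483. -228.   54.] [ 521. -192.   67.]
top pin 80 18 [ 498.2 -202.2   86.5] [ 490. -216.   80.] [ 509. -198.   91.]
top pin 92 95 [ 501.8 -209.7   97.2] [ 491. -221.   92.] [ 513. -199.  101.]
side block 40 1303 [518.2  38.3  44.8] [455. -33.  40.] [583. 101.  51.]
side pin 40 150 [ 497.1 -196.2   48.4] [ 477. -225.   40.] [ 524. -183.   54.]
side pin 54 68 [ 496.9 -201.    58.8] [ 482. -223.   54.] [ 519. -189.   68.]
side pin 80 42 [ 498.3 -200.5   85.6] [ 490. -211.   80.] [ 512. -195.   91.]
side pin 92 54 [ 500.2 -205.8   95.3] [ 490. -219.   92.] [ 512. -195.   97.]
```

View pics/c1.png

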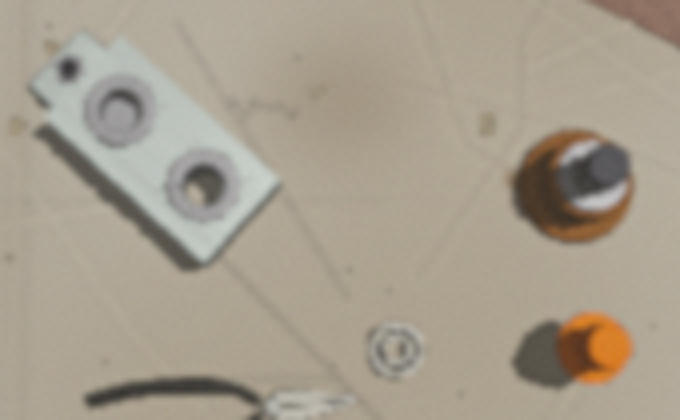

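View pics/c2.png

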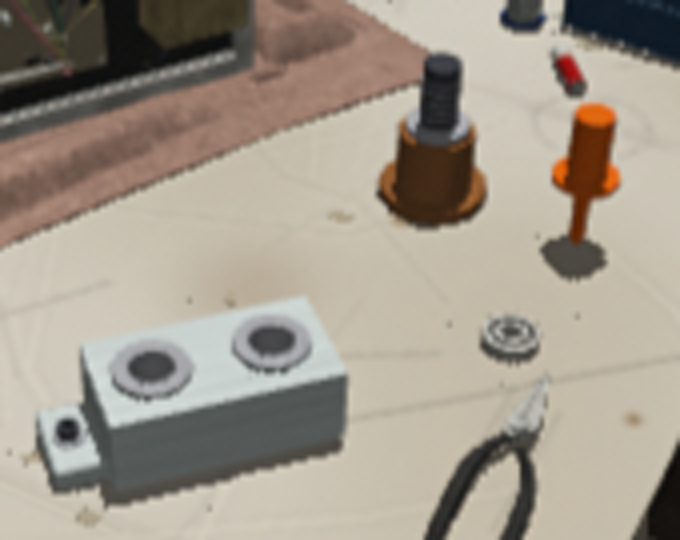

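The crops confirm it. The lug with its screw is at the upper left of the bare metal block, so the bush beside it at top pixel (215,192) is bore_1, and the one at (236,211) is bore_2. The dark-gripped pin on the brown stand, top pixel (336,206), is the one to use. The orange pin and blue block are the look-alikes.

```bash
python3 - <<'E'
from h import *
t=load('top');s=load('side')
f=lambda o,x,y:(o[0]+(x+.5)/4-.5,o[1]+(y+.5)/4-.5)
T=(185,165);S=(195,140)
for nm,a,b,z in(('b1',(120,108),(151,367),49),('b2',(203,185),(271,341),49),('pintop',(606,163),(442,64),97)):
    print(nm,ray(t,*f(T,*a),z).round(1),ray(s,*f(S,*b),z).round(1))
# automatic: pin top from depth z near top, grip centre mask
for n,c,(x0,y0,x1,y1) in(('top',t,(310,185,350,230)),('side',s,(285,145,322,200))):
    w=pts(c)[y0:y1,x0:x1].reshape(-1,3);m=w[w[:,2]>92][:,:2].astype(np.float32);print(n,cv2.minEnclosingCircle(m))
    w=pts(c);x0,y0,x1,y1=(180,165,265,240) if n=='top' else(200,205,290,270)
    w=w[y0:y1,x0:x1].reshape(-1,3);m=w[(w[:,2]>41)&(w[:,2]<53)][:,:2].astype(np.float32);print(cv2.minAreaRect(m))
E
```

```text
b1 [542.2  56.4  49. ] [541.3  58.5  49. ]
b2 [498.    9.2  49. ] [497.9  11.9  49. ]
pintop [ 502.9 -207.9   97. ] [ 501.1 -205.6   97. ]
top ((447.3435974121094, -121.1714859008789), 115.29227447509766)
((520.114990234375, 32.62962341308594), (124.4926528930664, 64.00222778320312), 47.4905891418457)
side ((357.2706298828125, 171.5065155029297), 416.52337646484375)
((519.4935302734375, 34.4388542175293), (124.71343994140625, 66.63188171386719), 46.910362243652344)
```

jog_arm([
  [[15, -9, 2], [0, 0, 0]],
  [[45, -28, 5], [0, 0, 0]],
  [[80, -50, 10], [0, 0, 0]],
  [[115, -72, 15], [0, 0, 0]],
  [[150, -94, 20], [0, 0, 0]],
  [[185, -116, 25], [0, 0, 0]],
  [[220, -138, 30], [0, 0, 0]],
  [[250, -157, 35], [0, 0, 0]],
  [[275, -172, 40], [0, 0, 0]],
  [[290, -182, 45], [0, 0, 0]],
], grip=80)

```text
time: 1.1
tool_pos: [388.5, -327.4, 185.8]
tcp_rot: [-180.0, -0.0, 14.9]
ft_force: [0.1, -0.9, -0.3]
finger_gap: 80.1
grip_force: 0.0
```

jog_arm([
  [[15, -9, 2], [0, 0, 0]],
  [[40, -25, 4], [0, 0, 0]],
  [[70, -44, 5], [0, 0, 0]],
  [[100, -63, 5], [0, 0, 0]],
  [[125, -78, 5], [0, 0, 0]],
  [[138, -87, 5], [0, 0, 0]],
  [[142, -89, 5], [0, 0, 0]],
  [[142, -89, 5], [0, 0, 0]],
  [[142, -89, 5], [0, 0, 0]],
])

```text
time: 2.0
tool_pos: [500.9, -208.7, 181.2]
tcp_rot: [180.0, 0.0, 14.7]
ft_force: [-0.3, 0.0, -1.2]
finger_gap: 79.7
grip_force: 0.0
```

```bash
python3 - <<'E'
from bench import r
import cv2,numpy as np
s=r.sense();print(s['tool_pos'],s['tcp_rot'],s['time'],s['ft_force'])
c=r.camera_params('wrist');p,d=r.snapshot('wrist');cv2.imwrite('pics/w1.png',p)
print(np.round(c['tool_from_camera'],3).tolist(),c['fx'])
from scipy.spatial.transform import Rotation as R
T=np.eye(4);T[:3,:3]=R.from_euler('xyz',s['tcp_rot'],degrees=True).as_matrix();T[:3,3]=s['tool_pos']
np.savez('w1.npz',p=p,d=d,pose=T@c['tool_from_camera'],**{k:c[k] for k in('fx','fy','cx','cy')})
E
```

```text
[ 500.93252278 -208.72120361  181.16748006] [1.79993894e+02 3.44216969e-02 1.47325218e+01] 2.0 [-0.30061887  0.00918124 -1.1899392 ]
[[0.001, -0.958, -0.286, 73.311], [1.0, 0.001, 0.001, -0.719], [-0.0, -0.286, 0.958, -141.978], [0.0, 0.0, 0.0, 1.0]] 266.65527595764155
```

View pics/w1.png

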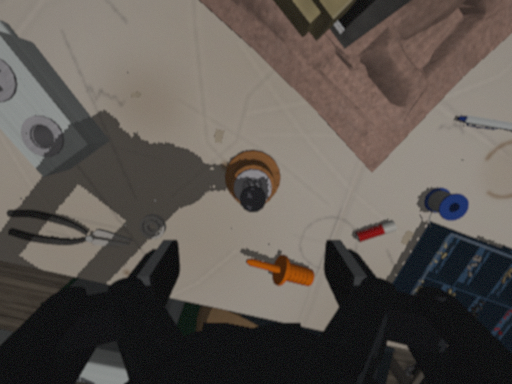

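The wrist view shows the pin's grip top at about (253,195), the stand at (250,178), the far bush at (42,135), and the orange look-alike at (285,270).

```bash
python3 - <<'E'
from h import *
w=load('w1')
print('pin',ray(w,253.5,196.5,97),'b2',ray(w,42,135,49),'b1',ray(w,2,80,49),'collar?',ray(w,255,185,55))
W=pts(w)
m=W[160:225,215:290].reshape(-1,3)
for lo,hi in((91,100),(52,58),(46,52)):
    k=m[(m[:,2]>lo)&(m[:,2]<hi)];print(lo,len(k),k.mean(0).round(1),cv2.minEnclosingCircle(k[:,:2].astype(np.float32)))
E
```

```text
pin [ 506.27880791 -208.60617351   97.        ] b2 [500.52511912   9.18123194  49.        ] b1 [543.06967212  47.77080421  49.        ] collar? [ 506.55148367 -210.4820109    55.        ]
91 535 [ 503.9 -208.4   96. ] ((503.25299072265625, -208.4910888671875), 11.891515731811523)
52 496 [ 510.  -206.5   54.2] ((503.34979248046875, -208.32810974121094), 19.820240020751953)
46 368 [ 511.8 -206.4   49. ] ((503.07757568359375, -208.48516845703125), 23.921606063842773)
```

jog_arm([
  [[2, 0, 10], [0, 0, 0]],
  [[2, 0, 30], [0, 0, 0]],
  [[2, 0, 50], [0, 0, 0]],
  [[2, 0, 70], [0, 0, 0]],
  [[2, 0, 90], [0, 0, 0]],
  [[2, 0, 105], [0, 0, 0]],
  [[2, 0, 115], [0, 0, 0]],
  [[2, 0, 119], [0, 0, 0]],
  [[2, 0, 119], [0, 0, 0]],
])

```text
time: 2.95
tool_pos: [503.4, -207.5, 62.0]
tcp_rot: [-180.0, 0.0, 14.8]
ft_force: [-1.1, 0.1, 0.2]
finger_gap: 80.0
grip_force: 0.0
```

jog_arm([
  [[0, 0, 0], [0, 0, 0]],
  [[0, 0, 0], [0, 0, 0]],
  [[0, 0, 0], [0, 0, 0]],
  [[0, 0, 0], [0, 0, 0]],
  [[0, 0, 0], [0, 0, 0]],
  [[0, 0, 0], [0, 0, 0]],
  [[0, 0, 0], [0, 0, 0]],
  [[0, 0, 0], [0, 0, 0]],
  [[0, 0, 0], [0, 0, 0]],
  [[0, 0, 0], [0, 0, 0]],
], grip=10, force=50)

```text
time: 3.95
tool_pos: [504.1, -207.7, 63.1]
tcp_rot: [180.0, -0.1, 14.8]
ft_force: [-1.0, 1.2, 6.1]
finger_gap: 22.4
grip_force: 49.0
```

jog_arm([
  [[0, 0, -5], [0, 0, 0]],
  [[0, 0, -15], [0, 0, 0]],
  [[0, 0, -30], [0, 0, 0]],
  [[0, 0, -45], [0, 0, 0]],
  [[0, 0, -60], [0, 0, 0]],
  [[0, 0, -70], [0, 0, 0]],
  [[0, 0, -78], [0, 0, 0]],
  [[0, 0, -80], [0, 0, 0]],
  [[0, 0, -80], [0, 0, 0]],
])

```text
time: 4.85
tool_pos: [503.6, -207.5, 142.4]
tcp_rot: [180.0, -0.0, 14.8]
ft_force: [-0.2, -0.4, -2.0]
finger_gap: 22.3
grip_force: 49.3
```

```bash
cat > look.py <<'E'
from bench import r
import sys
from h import *
from scipy.spatial.transform import Rotation as R
def wrist(nm):
    s=r.sense();c=r.camera_params('wrist');p,d=r.snapshot('wrist');cv2.imwrite(f'pics/{nm}.png',p)
    T=np.eye(4);T[:3,:3]=R.from_euler('xyz',s['tcp_rot'],degrees=True).as_matrix();T[:3,3]=s['tool_pos']
    np.savez(nm+'.npz',p=p,d=d,pose=T@c['tool_from_camera'],**{k:c[k] for k in('fx','fy','cx','cy')})
    print({k:np.round(s[k],2).tolist() for k in('time','tool_pos','tcp_rot','ft_force','finger_gap','grip_force')})
def cam(n,nm):
    p,d=r.snapshot(n);np.savez(nm+'.npz',p=p,d=d,**r.camera_params(n));cv2.imwrite(f'pics/{nm}.png',p)
E
python3 - <<'E'
from look import *
wrist('w2');cam('side','s2')
a=load('s2')['p'][60:260,190:400];b=load('w2')['p'][:, 100:420]
a=cv2.resize(a,(400,381));b=cv2.resize(b,(317,381));cv2.imwrite('pics/v2.png',np.hstack([a,b]))
E
```

```text
{'time': 4.85, 'tool_pos': [503.6, -207.5, 142.44], 'tcp_rot': [179.99, -0.01, 14.77], 'ft_force': [-0.21, -0.36, -2.03], 'finger_gap': 22.33, 'grip_force': 49.33}
```

View pics/v2.png

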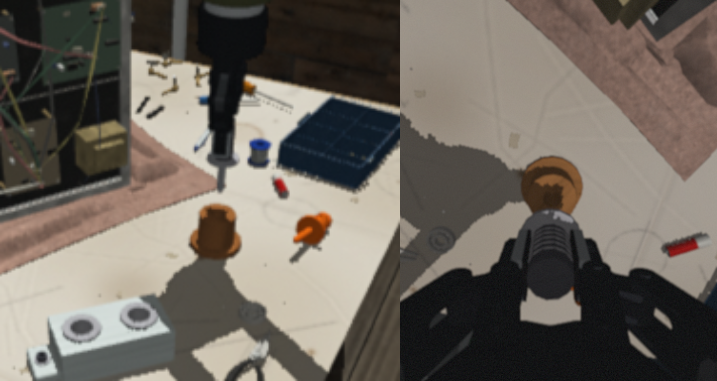

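The side view (left half) shows the pin held upright with its tip free of the stand. The orange look-alike is now lying on its side near the stand; it was already down in the first wrist view. The arm passed well above it, so I think it toppled by itself. I'll keep clear of it and move on to bore_1.

jog_arm([
  [[4, -8, 0], [0, 0, 0]],
  [[12, -28, 0], [0, 0, 0]],
  [[25, -58, 0], [0, 0, 0]],
  [[40, -93, 0], [0, 0, 0]],
  [[55, -128, 0], [0, 0, 0]],
  [[70, -163, 0], [0, 0, 0]],
  [[83, -195, 0], [0, 0, 0]],
  [[94, -222, 0], [0, 0, 0]],
  [[102, -240, 0], [0, 0, 0]],
  [[105, -247, 0], [0, 0, 0]],
])

```text
time: 5.95
tool_pos: [541.7, 60.6, 141.7]
tcp_rot: [-180.0, 0.0, 14.9]
ft_force: [-0.1, -0.8, -1.4]
finger_gap: 22.9
grip_force: 49.4
```

jog_arm([
  [[0, 0, 0], [0, 0, 0]],
  [[0, 0, 0], [0, 0, 0]],
  [[0, 0, 0], [0, 0, 0]],
])

```text
time: 6.25
tool_pos: [542.0, 57.1, 142.1]
tcp_rot: [180.0, 0.0, 14.7]
ft_force: [-0.1, 0.8, -0.9]
finger_gap: 22.8
grip_force: 49.4
```

```bash
python3 - <<'E'
from look import *
wrist('w3');cam('side','s3')
a=load('s3')['p'][120:270,190:350];b=load('w3')['p'][100:360, 150:410]
a=cv2.resize(a,(400,375));b=cv2.resize(b,(375,375));cv2.imwrite('pics/v3.png',np.hstack([a,b]))
w=load('w3');W=pts(w).reshape(-1,3)
for lo,hi in((47.5,52),(42,47)):
    k=W[(W[:,2]>lo)&(W[:,2]<hi)&(abs(W[:,0]-520)<90)&(abs(W[:,1]-34)<90)];print(lo,len(k),cv2.minAreaRect(k[:,:2].astype(np.float32)))
for n in('w3','s3'):
    W=pts(load(n)).reshape(-1,3);W=W[np.hypot(W[:,0]-541.7,W[:,1]-57.3)<24]
    for lo,hi in((82,95),(95,110),(120,136),(127,132),(132,137)):
        k=W[(W[:,2]>lo)&(W[:,2]<hi)]
        if len(k)>3:print(n,lo,len(k),k.mean(0).round(1),cv2.minEnclosingCircle(k[:,:2].astype(np.float32)))
E
```

```text
{'time': 6.25, 'tool_pos': [541.98, 57.08, 142.13], 'tcp_rot': [179.99, 0.02, 14.7], 'ft_force': [-0.08, 0.8, -0.92], 'finger_gap': 22.82, 'grip_force': 49.35}
47.5 833 ((532.67724609375, 30.82537841796875), (99.25033569335938, 40.23603057861328), 68.96585845947266)
42 3399 ((520.99755859375, 34.299163818359375), (124.56076049804688, 64.07723999023438), 47.55274200439453)
w3 120 906 [553.2  60.6 133. ] ((547.9326171875, 59.34999084472656), 18.215517044067383)
w3 127 101 [556.3  61.7 130.8] ((548.6466064453125, 59.74683380126953), 18.03736114501953)
w3 132 828 [552.8  60.4 133.4] ((547.95849609375, 59.27264404296875), 18.134105682373047)
s3 82 17 [537.4  60.   89.8] ((538.121337890625, 58.68523025512695), 4.160638809204102)
s3 95 35 [537.3  59.8 103. ] ((538.8392944335938, 58.4508171081543), 5.134734153747559)
s3 120 136 [532.6  64.6 132.7] ((538.8391723632812, 57.67344665527344), 20.186250686645508)
s3 127 36 [531.1  67.5 130.6] ((538.8485107421875, 57.852882385253906), 20.021194458007812)
s3 132 101 [533.1  63.5 133.5] ((538.6221923828125, 57.672210693359375), 20.12574577331543)
```

View pics/v3.png

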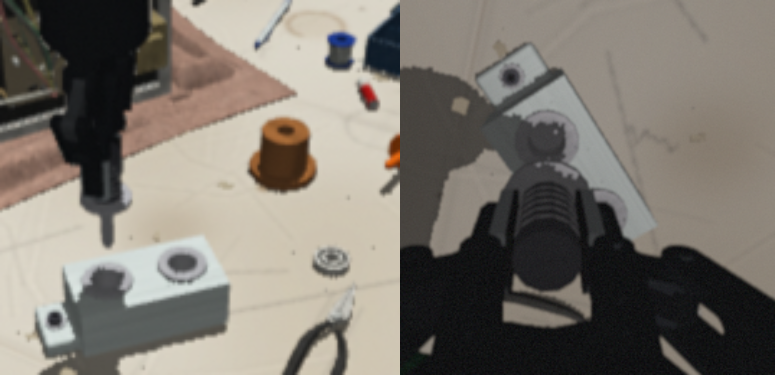

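Side view (left): the tip hangs just above bore_1, upright. Wrist view (right): bore_1 shows ahead of the collar. Both views agree to about 2 mm, so I'll correct by that and go down.

jog_arm([
  [[2, -0.5, 4], [0, 0, 0]],
  [[2, -0.5, 12], [0, 0, 0]],
  [[2, -0.5, 22], [0, 0, 0]],
  [[2, -0.5, 30], [0, 0, 0]],
  [[2, -0.5, 36], [0, 0, 0]],
  [[2, -0.5, 41], [0, 0, 0]],
  [[2, -0.5, 45], [0, 0, 0]],
  [[2, -0.5, 48], [0, 0, 0]],
  [[2, -0.5, 50], [0, 0, 0]],
  [[2, -0.5, 50], [0, 0, 0]],
])

```text
time: 7.35
tool_pos: [543.9, 59.2, 92.2]
tcp_rot: [-180.0, 0.0, 14.8]
ft_force: [-0.3, -0.2, -2.1]
finger_gap: 23.0
grip_force: 49.4
```

jog_arm([
  [[0, 0, 0.5], [0, 0, 0]],
  [[0, 0, 1], [0, 0, 0]],
  [[0, 0, 1.5], [0, 0, 0]],
  [[0, 0, 2], [0, 0, 0]],
  [[0, 0, 2.5], [0, 0, 0]],
  [[0, 0, 3], [0, 0, 0]],
  [[0, 0, 3], [0, 0, 0]],
  [[0, 0, 3], [0, 0, 0]],
])

```text
time: 8.15
tool_pos: [543.9, 59.1, 89.3]
tcp_rot: [-180.0, -0.0, 14.8]
ft_force: [-1.0, 0.2, -2.0]
finger_gap: 23.0
grip_force: 49.4
```

jog_arm([
  [[0, 0, 0.5], [0, 0, 0]],
  [[0, 0, 1], [0, 0, 0]],
  [[0, 0, 1.5], [0, 0, 0]],
  [[0, 0, 2], [0, 0, 0]],
  [[0, 0, 2.3], [0, 0, 0]],
  [[0, 0, 2.3], [0, 0, 0]],
])

```text
time: 8.75
tool_pos: [544.4, 59.2, 87.8]
tcp_rot: [180.0, -0.1, 14.8]
ft_force: [-1.7, -0.2, 5.6]
finger_gap: 22.8
grip_force: 50.1
```

jog_arm([
  [[0, 0, 0.3], [0, 0, 0]],
  [[0, 0, 0.6], [0, 0, 0]],
  [[0, 0, 1], [0, 0, 0]],
  [[0, 0, 1], [0, 0, 0]],
])

```text
time: 9.15
tool_pos: [544.7, 59.2, 87.7]
tcp_rot: [180.0, -0.1, 14.8]
ft_force: [-3.7, 0.7, 10.2]
finger_gap: 23.1
grip_force: 50.7
```

The floor stopped the tip at about 29 mm, so bore_1 is blind. I'll lift and probe bore_2.

jog_arm([
  [[0, 0, -4], [0, 0, 0]],
  [[0, 0, -12], [0, 0, 0]],
  [[0, 0, -24], [0, 0, 0]],
  [[0, 0, -34], [0, 0, 0]],
  [[0, 0, -42], [0, 0, 0]],
  [[0, 0, -44], [0, 0, 0]],
  [[0, 0, -44], [0, 0, 0]],
])

```text
time: 9.85
tool_pos: [544.3, 59.1, 130.6]
tcp_rot: [180.0, -0.1, 14.8]
ft_force: [0.3, 0.6, -2.0]
finger_gap: 22.6
grip_force: 49.6
```

jog_arm([
  [[-4, 3, 0], [0, 0, 0]],
  [[-14, 9, 0], [0, 0, 0]],
  [[-27, 17, 0], [0, 0, 0]],
  [[-40, 25, 0], [0, 0, 0]],
  [[-50, 32, 0], [0, 0, 0]],
  [[-54, 34, 0], [0, 0, 0]],
  [[-54, 34, 0], [0, 0, 0]],
  [[-54, 34, 0], [0, 0, 0]],
])

```text
time: 10.65
tool_pos: [500.6, 12.5, 130.1]
tcp_rot: [-180.0, -0.0, 14.8]
ft_force: [-0.6, 0.7, -1.7]
finger_gap: 22.8
grip_force: 49.6
```

```bash
python3 - <<'E'
from look import *
wrist('w4');cam('side','s4')
a=load('s4')['p'][120:270,190:350];b=load('w4')['p'][100:360, 150:410]
a=cv2.resize(a,(400,375));b=cv2.resize(b,(375,375));cv2.imwrite('pics/v4.png',np.hstack([a,b]))
W=pts(load('w4')).reshape(-1,3)
k=W[(W[:,2]>42)&(W[:,2]<47)&(abs(W[:,0]-520)<90)&(abs(W[:,1]-34)<90)];print(len(k),cv2.minAreaRect(k[:,:2].astype(np.float32)))
W=pts(load('s4')).reshape(-1,3);W=W[np.hypot(W[:,0]-498,W[:,1]-11)<24]
for lo,hi in((68,80),(80,100),(118,126)):
    k=W[(W[:,2]>lo)&(W[:,2]<hi)]
    if len(k)>3:print(lo,len(k),k.mean(0).round(1),cv2.minEnclosingCircle(k[:,:2].astype(np.float32)))
E
```

```text
{'time': 10.65, 'tool_pos': [500.59, 12.54, 130.13], 'tcp_rot': [-180.0, -0.03, 14.75], 'ft_force': [-0.55, 0.67, -1.73], 'finger_gap': 22.77, 'grip_force': 49.63}
6246 ((520.8409423828125, 34.49721145629883), (124.41796112060547, 64.36212921142578), 47.55451583862305)
68 12 [497.3  15.5  76.3] ((497.5086669921875, 14.877605438232422), 4.517397880554199)
80 40 [496.8  16.1  90.4] ((497.4861145019531, 15.044224739074707), 4.179113388061523)
118 117 [491.7  20.  121.1] ((497.0848083496094, 13.852699279785156), 19.660873413085938)
```

View pics/v4.png

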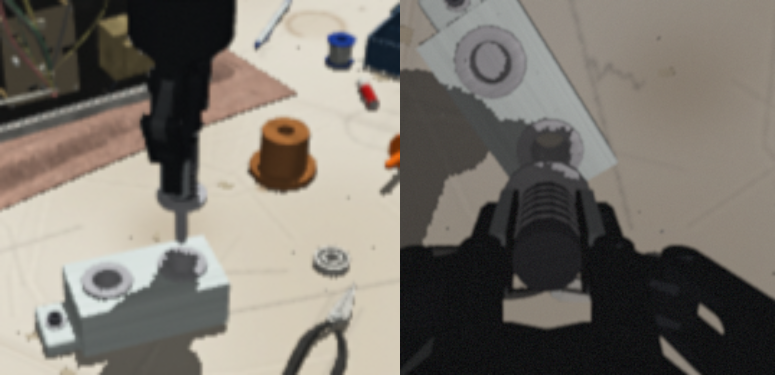

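The wrist view (right) shows bore_1 at crop (490,62) with a bright floor, and bore_2 at (550,145) directly under the pin. In the side view the tip is over bore_2. I'll shift about 1.5 mm and descend.

jog_arm([
  [[-0.5, 1.2, 5], [0, 0, 0]],
  [[-0.5, 1.2, 14], [0, 0, 0]],
  [[-0.5, 1.2, 22], [0, 0, 0]],
  [[-0.5, 1.2, 28], [0, 0, 0]],
  [[-0.5, 1.2, 33], [0, 0, 0]],
  [[-0.5, 1.2, 37], [0, 0, 0]],
  [[-0.5, 1.2, 39], [0, 0, 0]],
  [[-0.5, 1.2, 40], [0, 0, 0]],
])

```text
time: 11.55
tool_pos: [500.2, 11.2, 89.8]
tcp_rot: [-180.0, 0.0, 14.8]
ft_force: [0.7, 0.1, -1.4]
finger_gap: 22.6
grip_force: 49.6
```

jog_arm([
  [[0, 0, 2], [0, 0, 0]],
  [[0, 0, 4], [0, 0, 0]],
  [[0, 0, 6], [0, 0, 0]],
  [[0, 0, 9], [0, 0, 0]],
  [[0, 0, 13], [0, 0, 0]],
  [[0, 0, 17], [0, 0, 0]],
  [[0, 0, 21], [0, 0, 0]],
  [[0, 0, 24], [0, 0, 0]],
  [[0, 0, 26], [0, 0, 0]],
  [[0, 0, 26], [0, 0, 0]],
])

```text
time: 12.55
tool_pos: [499.9, 11.2, 63.6]
tcp_rot: [-180.0, 0.0, 14.8]
ft_force: [0.5, 0.8, -0.4]
finger_gap: 22.6
grip_force: 49.6
```

jog_arm([
  [[0, 0, 0.5], [0, 0, 0]],
  [[0, 0, 1], [0, 0, 0]],
  [[0, 0, 1.5], [0, 0, 0]],
  [[0, 0, 2], [0, 0, 0]],
  [[0, 0, 2.5], [0, 0, 0]],
  [[0, 0, 3], [0, 0, 0]],
  [[0, 0, 3], [0, 0, 0]],
])

```text
time: 13.25
tool_pos: [500.4, 11.2, 62.1]
tcp_rot: [180.0, -0.0, 14.8]
ft_force: [-6.0, 0.5, 9.3]
finger_gap: 23.0
grip_force: 50.5
```

The collar is on the rim, so bore_2 is the through bush. I'll release and retreat straight up.

jog_arm([
  [[0, 0, -0.5], [0, 0, 0]],
  [[0, 0, -1], [0, 0, 0]],
  [[0, 0, -1], [0, 0, 0]],
  [[0, 0, -1], [0, 0, 0]],
  [[0, 0, -1], [0, 0, 0]],
  [[0, 0, -1], [0, 0, 0]],
  [[0, 0, -1], [0, 0, 0]],
  [[0, 0, -1], [0, 0, 0]],
], grip=75)

```text
time: 14.05
tool_pos: [500.2, 11.2, 61.9]
tcp_rot: [-180.0, 0.0, 14.8]
ft_force: [-0.2, 0.9, -0.0]
finger_gap: 74.9
grip_force: 0.0
```

jog_arm([
  [[0, 0, -5], [0, 0, 0]],
  [[0, 0, -15], [0, 0, 0]],
  [[0, 0, -30], [0, 0, 0]],
  [[0, 0, -50], [0, 0, 0]],
  [[0, 0, -70], [0, 0, 0]],
  [[0, 0, -90], [0, 0, 0]],
  [[0, 0, -110], [0, 0, 0]],
  [[0, 0, -120], [0, 0, 0]],
  [[0, 0, -120], [0, 0, 0]],
  [[0, 0, -120], [0, 0, 0]],
])

```text
time: 15.05
tool_pos: [500.1, 11.2, 181.7]
tcp_rot: [-180.0, 0.0, 14.8]
ft_force: [0.2, 0.2, -0.8]
finger_gap: 75.1
grip_force: 0.0
```

```bash
python3 - <<'E'
from look import *
wrist('w5');cam('side','s5')
a=load('s5')['p'][120:270,190:350];b=load('w5')['p']
a=cv2.resize(a,(350,328));b=cv2.resize(b,(437,328));cv2.imwrite('pics/v5.png',np.hstack([a,b]))
W=pts(load('w5')).reshape(-1,3);W=W[np.hypot(W[:,0]-499,W[:,1]-11)<30]
for lo,hi in((90,102),(52,57)):
    k=W[(W[:,2]>lo)&(W[:,2]<hi)]
    if len(k)>3:print(lo,len(k),k.mean(0).round(1),cv2.minEnclosingCircle(k[:,:2].astype(np.float32)))
E
```

```text
{'time': 15.05, 'tool_pos': [500.05, 11.21, 181.67], 'tcp_rot': [-180.0, 0.01, 14.77], 'ft_force': [0.25, 0.18, -0.77], 'finger_gap': 75.12, 'grip_force': 0.0}
90 530 [500.2  11.7  95. ] ((499.2810363769531, 11.551713943481445), 12.059412956237793)
52 465 [506.2  13.2  53.3] ((499.367919921875, 11.520925521850586), 19.863121032714844)
```

View pics/v5.png

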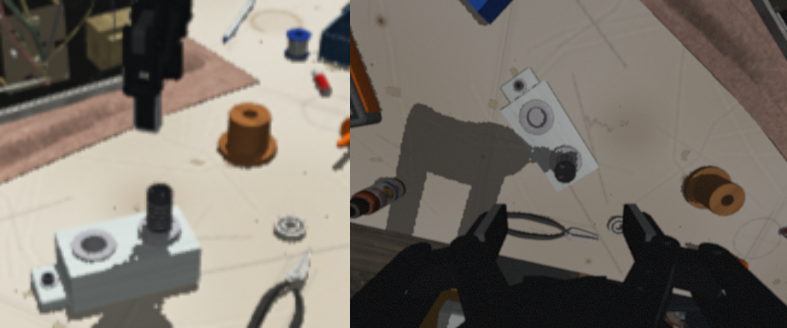

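The pin stands upright in bore_2, the bush away from the lug. The grip and collar circles share a centre at (499.3, 11.5), the collar is down on the rim, and the gripper is clear. I'm handing in.

```bash
python3 -c "
from bench import r
print(r.hand_in())"
```

```text
the job is handed in; nothing more can be done
None
```

The job is handed in (no verdict came back): bore_1, by the lug, was blind, and the gauge pin now stands released and fully home in bore_2, the through bush; the orange look-alike pin toppled early on, apparently untouched by the arm.

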